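# Hook the parts bin up to the stop of its lane

## Robot

A 6-joint arm with a two-finger parallel gripper is mounted at the origin on the work surface. World frame = base frame: x ahead of the robot, y to its left, z up, the work surface at z = 0. Lengths are in mm, angles in rad, forces in N, time in s.
With the tool pointing down it reaches from about 300 to 775 mm from the base axis. Payload 14.6 kg.
Tool frame: the origin (TCP) lies at the very end of the fingers, on their centre line; the grasp point (between the pads) lies 19 mm behind it; z points along the fingers, y is the line along which they close (so a half turn about z gives the same grasp; the last joint's range is limited). The gripper opens to 94 mm and grips with 3 to 60 N. Pads are 16 mm wide; open, the fingers measure 119 mm over their backs; the gripper's body (75 mm by 177 mm) begins 78 mm behind the grasp point.
Start: joints at [-1.217, 0.3, 1.521, -0, 1.321, -0.067], TCP at [224.662, -502.012, 205.446] pointing down, gripper open.
Joint ranges: [-3.03, 3.03], [-0.79, 2.21], [0.23, 2.52], [-1.04, 4.18], [0, 3.07], [-2.55, 2.55]. Speed limits (rad/s): [2.22, 2.22, 2.57, 3.14, 3.14, 3.14].

## Interface

Orientations are given as [roll, pitch, yaw] about the fixed x, y, z axes, in that order (R = Rz(yaw) Ry(pitch) Rx(roll)).
In Python, from cell import manip, eyes, ticket gives the robot as it stands. The module is installed in compiled form; this text tells all that it offers.
- The arm moves only by the tool arm_command, never from a script. Its argument "plan" is a list of rows, each a list of 5 numbers: the opening, from -1 (shut) to 1 (fully open), then the shift along the tool's x, y, z in m, then the turn about the tool's z in rad. In form: [[jaw, dx, dy, dz, roll], ...]. A call has 1 to 20 rows; each row shifts and turns the commanded pose from where the row before left it, along the tool's axes as they then stand; what a row does not reach is not made up. A row lasts 1/8 s, in which the tool goes at most 62.5 mm and 10.7 degrees, less where a joint would pass 70% of its speed; a pose out of reach is approached as far as the arm can. A call is refused whole if a number of a shift passes 0.0625 or a number of a turn 0.188, either way. A call with a gripper value outside its range is refused whole. The fingers move at their own pace and stop on an object; "newtons" is the grip in N (left out, the last holds). Time passes only in rows, so rows that do not move let the fingers close. It gives the time, the measured TCP pose, the force, the opening and the grip force at its end, in the units of the state.
- manip.read_state(): the state, without advancing time (a new reading comes with each control period).
- eyes.camera(name): name is "scene" or "top" or "wrist"; returns a dict with "img" (400x640x3 uint8, blue, green, red), "z_map" (400x640 float32, mm along the optical axis (not along the pixel's ray), 0 where there is no reading), "fx", "fy", "cx", "cy" (pixels), "eye" and "orientation" of the camera in the world. Camera axes: x right, y down, z forward; pixel columns grow to the right and rows downward; lengths in mm; the calibration is good to about 2 mm. The wrist camera is an equidistant fisheye: a pixel r from the principal point sees the ray r / f radians off the axis. A picture is of the moment at which its call begins.
- ticket.sign_off(): hands the job in; it is judged then, once.
The state is a dict: "clock": time; "joints": joint angles; "qd": joint speeds; "effort": joint torques, N m; "eef_pos": TCP position; "eef_rot": TCP orientation; "wrist_force": force on the tool from outside, world axes, zero at the start; "moment": the same for the moment, N m; "finger_gap": finger opening in mm; "finger_force": force on a finger pad.
Only numpy, scipy, OpenCV 4.12 (cv2) and the standard library are available. Lean on these libraries where they do the work, as an engineer would, in place of code of your own. Each camera call takes 0.05 s, during which the arm holds its last target. There are 200 camera calls.

## Task

With the drag hook that stands on the rubber mat, reach over the near wall of the metal parts bin, hook behind that wall and drag the bin along its lane, easing it in slowly at the end, until it is fully home against the two buffers of the front stop; keep pulling it steadily against them for about a second with roughly 10 N (clearly more than 6 N, but always under 20 N on the buffers). Then unhook and put the hook back on its mat, standing as you found it, and let go. Move the bin only with the hook, never with the gripper, keep it flat in the lane, and leave the headlamp, carton and can where they are.

Things in the scene. Friction and masses are not known exactly. Their poses are not given: they have to be found in the camera images.
- hook_grip (a point): Centre of the drag hook's wooden handle, the place to grip: flat-sided, 70 long (x) x 22 wide (y) x 26 high. x points along the tool to the hook end, z up. Behind it a black guard plate (x -43 to -35, 44 wide, z -32 to +20); ahead a 10 mm steel rod at this height leads to the foot plate. The tool stands on foot and guard, this point 32 mm above the tool's underside.
- hook_foot (a point): Middle of the hook's downturned steel foot plate, 3 mm above its lower edge: 108 mm ahead (tool x) of the handle centre and 29 mm below it. Plate 36 wide (y), 6 thick: its hooking face is 105 mm ahead of the handle centre. It reaches 27 mm below the rod. Same axes as the handle centre.
- hook: The drag hook as a whole, 0.25 kg; origin on its underside, 32 mm below the handle centre, same axes.
- mat: Flat black rubber mat, 300 (x) x 160 (y) x 4 mm thick, fixed to the bench, the hook stands on it. Origin at the centre of its underside, x along its long side.
- bin: Open-topped metal bin, 100 long (x) x 120 wide (y) x 55 high, walls 4 mm, loose in the lane. Origin: centre of its underside; x along the lane away from the stop, z up. Near wall x -50 to -46. Inside, x -46 to +6 is empty to the floor; cartons up to 49 high fill the rear. Mass 0.75 kg, give or take 30 per cent; takes roughly 1 to 6 N to drag.
- bin_mid (a point): Centre of the bin, 27.5 mm above its underside; same axes as the bin.
- lane: Stock lane fixed to the bench: steel floor plate 250 long (x) x 156 wide (y) x 4 thick on which the bin slides, and two side rails, tops 34 mm above the bench, leaving 3 mm play on either side of the bin. Origin: centre of its underside; x runs along the lane away from the stop (roughly away from the robot).
- stop_face (a point): Middle of the stop bar's face towards the bin, 31.5 mm above the bench; axes as the lane's. Two buffers stand out of it towards the bin by 2 to 14 mm, set differently each time and not measured; with the bin home its centre is 50 mm plus that from here along x. Contact is rigid: the pull rises by 10 N within a millimetre, so home must be felt.
- headlamp: Round headlamp, dark shell with a bright rim, standing lens up, 140 mm in diameter, 95 high; loose, not to be disturbed. Origin at the centre of its underside. It stands on the opposite side of the lane from the mat.
- carton: Small cardboard carton, 90 x 70 x 60 high, loose, not to be disturbed. Origin at the centre of its underside.
- can: Upright can, 66 in diameter, 110 high, loose, not to be disturbed. Origin at the centre of its underside.
- stop: Front stop of the lane: grey steel bar 12 thick across the lane's near end, top 34 mm above the bench (bin rim: 59), with two black screw buffers, 16 in diameter, 35 mm left and right of the middle, standing out of its face. Origin at bench height below the bar's face towards the bin; axes as the lane's. The buffers stay as set under load.

How it is judged:
By the outcome, as a careful person would: the job done as asked, in the order asked, and still so for the second after the job is handed in, with the robot touching nothing.
It also fails if it takes over 72 s, if anything falls off the work surface, if the arm or the gripper's body presses on something with over 40 N, if the wrist force passes 120 N, or if a joint passes its speed limit or range.

## Working session

There is one attempt and no reset: what is moved stays moved. The work goes in short steps, Python scripts to look and compute and a tool call to move; the robot and the scene stay as the last step left them, time stands still between calls to the robot, and variables do not carry over. Pictures are saved under pics/ and viewed, at most 11 in all, crops included, and the job is handed in when it is done.

Besides the shell and the picture viewer there is one more tool, called as name(argument=value, ...) on one line, values as JSON. arm_command: Moves the arm, as the interface text tells. Its arguments: {"type":"object","properties":{"plan":{"type":"array"},"newtons":{"type":"number"}},"required":["plan"]}

```bash
mkdir -p pics
cat > h.py <<'E'
import numpy as np,cv2
from scipy.spatial.transform import Rotation as R
from cell import manip,eyes,ticket
def Rm(o):
    o=np.array(o,float)
    return o if o.shape==(3,3) else R.from_euler('xyz',o).as_matrix()
def cloud(c):
    z=c['z_map'];v,u=np.mgrid[0:z.shape[0],0:z.shape[1]]
    p=np.stack([(u-c['cx'])/c['fx']*z,(v-c['cy'])/c['fy']*z,z],-1)
    return p@Rm(c['orientation']).T+np.array(c['eye'])
E
python3 - <<'E'
from h import *
for n in('top','scene'):
    c=eyes.camera(n);cv2.imwrite(f'pics/{n}0.png',c['img']);np.save(n+'_c.npy',cloud(c));np.save(n+'_i.npy',c['img'])
    print(n,{k:c[k] for k in('fx','fy','cx','cy','eye','orientation')},(c['z_map']==0).mean())
print(manip.read_state())
E
```

```text
top {'fx': 520.1890335827401, 'fy': 520.1890335827401, 'cx': 315.3216777500867, 'cy': 196.69770709613263, 'eye': array([ 453.10607714,    4.24618907, 1449.1900049 ]), 'orientation': array([-3.06041198e+00,  1.79090881e-03, -1.54451017e+00])} 0.00409375
scene {'fx': 453.18579573509624, 'fy': 453.18579573509624, 'cx': 314.54678727934754, 'cy': 196.67365919793642, 'eye': array([1008.11153175,  348.97983715,  936.60867248]), 'orientation': array([-2.59715215,  0.00871496,  2.24038631])} 0.00405078125
{'clock': 0.1, 'joints': array([-1.21654611e+00,  3.00422635e-01,  1.52147421e+00,  2.35801643e-05,
        1.32070862e+00, -6.65826779e-02]), 'qd': array([ 5.30503673e-04, -2.31410020e-03, -2.24258492e-03,  8.99686920e-04,
        8.23361176e-05,  7.33419283e-04]), 'effort': array([ 7.48861180e-05, -5.32646370e+01, -3.53283048e+01,  7.09125493e-02,
        2.34738673e-02, -6.74918101e-05]), 'eef_pos': array([ 224.62186482, -501.8005307 ,  204.9581261 ]), 'eef_rot': array([-3.14058361e+00, -9.01759904e-05,  4.20827005e-01]), 'wrist_force': array([-0.40557792, -0.26857471, -1.22606196]), 'moment': array([-0.02682274,  0.00615286,  0.02881728]), 'finger_force': 0.0, 'finger_gap': 93.82877739760995}
```

View pics/top0.png

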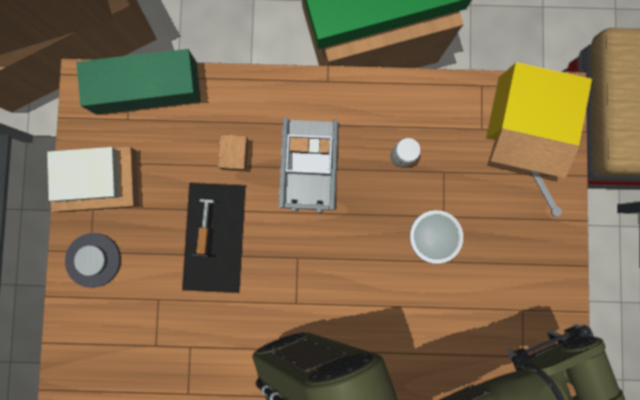

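View pics/scene0.png

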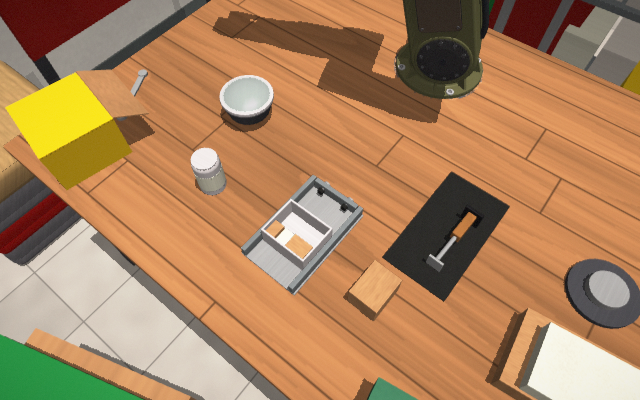

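Top view: the hook's handle is at about (203,238) and its foot at (206,203), both on the mat. The lane is centred at (309,165) with the buffers at the bottom (295/320,206). The bin is around (309,155), the can at (406,152), the lamp at (437,236) and the carton at (233,152).

Run:
```python
from h import *
def rect(p,name):
    p=p[:,:2].astype(np.float32);r=cv2.minAreaRect(p);print(name,len(p),'rect c',np.round(r[0],1),'size',np.round(r[1],1),'ang',round(r[2],2))
C=np.load('top_c.npy');I=np.load('top_i.npy');hsv=cv2.cvtColor(I,cv2.COLOR_BGR2HSV)
def reg(u0,u1,v0,v1):
    m=np.zeros(I.shape[:2],bool);m[v0:v1,u0:u1]=1;return m
h,s,v=[hsv[...,i].astype(int) for i in range(3)]
Z=C[...,2]
print('bench z',np.median(Z[310:340,60:150]),np.median(Z[100:120,250:270]))
def cc(m):
    n,l,st,_=cv2.connectedComponentsWithStats(m.astype(np.uint8));return l==1+np.argmax(st[1:,4])
m=cc(reg(178,250,178,298)&(s<90)&(v<60)|reg(190,220,195,262));rect(C[m&(Z<20)],'mat')
m=cc(reg(190,220,195,262)&(s>100)&(v>70));print('handle z',np.median(Z[m]));rect(C[m],'handle')
m=reg(190,220,195,262)&(s<90)&(v>90);print('steel z',np.percentile(Z[m],[5,50,95]));p=C[m];rect(p,'steel')
f=np.where(m);print('steel rows',f[0].min(),f[0].max());
for r in range(f[0].min(),f[0].max()+1):
    k=f[1][f[0]==r]
    if len(k):print(r,k.min(),k.max(),np.round(C[r,k].mean(0),1))
m=reg(270,350,110,220)&(Z>22)&(Z<45);rect(C[m],'rails')
m=cc(reg(270,350,110,220)&(Z>50)&(Z<70));rect(C[m],'bin rim');print(np.median(Z[m]))
for n,b,a in(('can',(380,430,130,175),60),('lamp',(405,470,205,270),40),('carton',(210,255,128,180),40)):
    m=reg(*b)&(Z>a);rect(C[m],n);print(np.percentile(Z[m],98))
cv2.imwrite('pics/top_crop.png',cv2.resize(I[110:300,180:350],None,fx=3.1,fy=3.1,interpolation=cv2.INTER_CUBIC))
```

```text
bench z 0.6587281544100279 0.5119518265247507
mat 5354 rect c [451.3 289.4] size [155.4 292.6] ang 88.66
handle z 48.520786854304106
handle 257 rect c [431.7 171.2] size [329.9  69.8] ang 85.84
steel z [ 1.38411175 39.98995838 46.76558024]
steel 153 rect c [506.  167.3] size [333.3  80.1] ang 85.52
steel rows 199 227
199 200 211 [555.  312.2  19.8]
200 200 212 [543.3 282.4 149.5]
201 200 213 [548.3 305.4  38.7]
202 203 212 [546.4 304.9  27.6]
203 204 208 [543.1 307.6  33.5]
204 204 207 [540.3 308.6  34.5]
205 204 207 [537.6 308.6  34.3]
206 204 207 [535.  309.1  31. ]
207 204 207 [532.4 309.5  28.8]
208 204 207 [529.2 307.2  38.7]
209 204 207 [526.4 307.   39.1]
210 204 207 [523.6 306.5  41.2]
211 203 207 [521.3 309.7  32. ]
212 203 206 [518.4 310.4  34.7]
213 203 206 [515.7 310.5  33.5]
214 203 206 [513.1 311.1  30.4]
215 203 206 [510.4 311.   30.2]
216 203 206 [507.6 310.3  33. ]
217 203 206 [504.8 309.7  35.2]
218 203 206 [501.9 308.6  39.6]
219 203 206 [499.1 308.   41.6]
220 202 206 [496.6 310.4  36.2]
221 202 206 [494.  311.8  29.6]
222 202 205 [491.2 312.3  32.8]
223 202 205 [479.7 235.2 385.3]
224 202 205 [485.8 312.2  32.1]
225 202 205 [483.1 312.1  32.3]
226 202 205 [480.4 312.   31.8]
227 202 205 [477.5 309.8  41.5]
rails 1293 rect c [658.3  31.8] size [150.3 256. ] ang 88.82
bin rim 565 rect c [683.   31.1] size [120.1 102.1] ang 88.97
56.09242069786842
can 569 rect c [ 579.5 -127.8] size [ 64.  364.3] ang 48.49
117.8115436303434
lamp 2239 rect c [ 489.5 -193.4] size [377.2 138.9] ang 80.22
98.23400608030029
carton 910 rect c [575.1 159.3] size [380.  106.6] ang 36.14
66.46967460071986
```

View pics/top_crop.png

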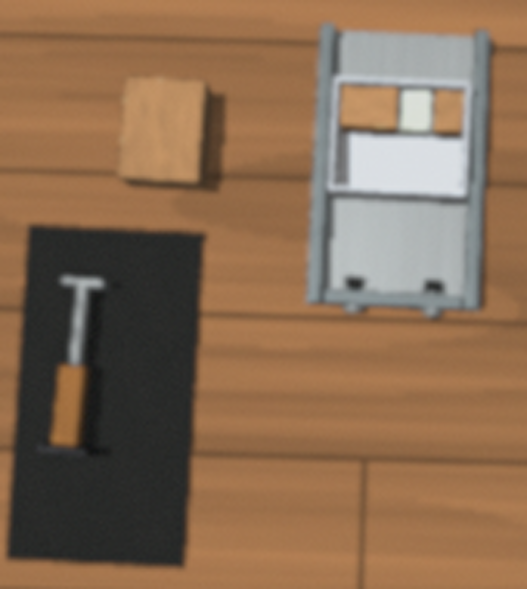

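The crop shows the hook's foot bar at crop (82,282), its handle at (70,405) and its guard at (72,450). The bin's near rim is at crop row 193, the stop bar is at row 300, and the buffers are at (353,283) and (433,286).

```bash
cat >> h.py <<'E'
def cast(c,uv,z):
    uv=np.atleast_2d(uv).astype(float)
    d=np.c_[(uv[:,0]-c['cx'])/c['fx'],(uv[:,1]-c['cy'])/c['fy'],np.ones(len(uv))]@Rm(c['orientation']).T
    e=np.array(c['eye']);t=(z-e[2])/d[:,2];return (e+d*t[:,None])[:,:2]
def mcast(c,m,z):
    v,u=np.where(m);return cast(c,np.c_[u,v],z)
def prect(p,name):
    r=cv2.minAreaRect(p.astype(np.float32));print(name,len(p),'c',np.round(r[0],1),'size',np.round(r[1],1),'ang',round(r[2],2),'mean',np.round(p.mean(0),1))
E
python3 - <<'E'
from h import *
c=eyes.camera('top');I=c['img'];hsv=cv2.cvtColor(I,cv2.COLOR_BGR2HSV);h,s,v=[hsv[...,i].astype(int) for i in range(3)]
C=cloud(c);Z=C[...,2]
def reg(u0,u1,v0,v1):
    m=np.zeros(I.shape[:2],bool);m[v0:v1,u0:u1]=1;return m
m=reg(194,216,222,258)&(s>100)&(v>60);p=mcast(c,m,49);prect(p,'handle top')
d=np.linalg.svd(p-p.mean(0))[2][0];print('handle dir',np.degrees(np.arctan2(d[1],d[0])))
m=reg(198,214,206,224)&(s<90)&(v>90);p=mcast(c,m,41);prect(p,'rod');d=np.linalg.svd(p-p.mean(0))[2][0];print('rod dir',np.degrees(np.arctan2(d[1],d[0])))
m=reg(195,218,197,204)&(s<90)&(v>90);prect(mcast(c,m,36),'foot')
m=reg(178,250,178,298)&(s<90)&(v<60);prect(mcast(c,m,4),'mat')
m=reg(270,350,110,220)&(abs(Z-32)<8);P=C[m][:,:2];print('rail ext',np.percentile(P,[.5,99.5],axis=0))
prect(mcast(c,reg(270,350,110,220)&(s<75)&(abs(Z-34)<7),34),'rails')
m=reg(270,350,110,220)&(abs(Z-57)<5);prect(mcast(c,m,59),'bin rim')
# buffers: dark
for b in((285,305,195,212),(312,330,195,212)):
    m=reg(*b)&(v<50);q=mcast(c,m,23);print('buf',m.sum(),q.min(0),q.max(0))
# lines along column through lane: grey profile near stop
g=cv2.cvtColor(I,cv2.COLOR_BGR2GRAY)
for u in(308,309): print([(r,int(g[r,u]),int(Z[r,u])) for r in range(168,218)])
for n,b,z in(('can',(380,430,130,175),110),('lamp',(405,470,205,270),95),('carton',(210,255,128,180),60)):
    prect(mcast(c,reg(*b)&(abs(Z-z)<9),z),n)
E
```

```text
handle top 260 c [441.8 311.7] size [26.4 70.1] ang 86.19 mean [441.8 311.9]
handle dir 176.51528178384876
rod 76 c [511.3 308.2] size [11.1 47.1] ang 86.16 mean [511.2 308.2]
rod dir 175.40573840569442
foot 54 c [548.5 306. ] size [10.9 35.5] ang 1.5 mean [549.3 306.5]
mat 5304 c [451.3 288.3] size [153.6 292.3] ang 88.74 mean [447.7 285.6]
rail ext [[532.20000046 -44.75121522]
 [785.00792574 107.69531193]]
rails 1102 c [657.8  31.6] size [149.8 255.7] ang 88.9 mean [636.7  33.3]
bin rim 427 c [682.5  31. ] size [120.  101.6] ang 88.9 mean [696.   38.2]
buf 3 [555.56678864  65.38432679] [555.71059003  70.88104477]
buf 1 [554.75319591  -3.38866234] [554.75319591  -3.38866234]
[(168, 221, 10), (169, 221, 9), (170, 221, 4), (171, 209, 68), (172, 158, 53), (173, 109, 31), (174, 122, 9), (175, 161, 6), (176, 179, -1), (177, 182, 7), (178, 184, 4), (179, 184, 6), (180, 183, 5), (181, 184, 7), (182, 184, 8), (183, 184, 4), (184, 184, 3), (185, 185, 1), (186, 183, 4), (187, 185, 2), (188, 185, 5), (189, 184, 2), (190, 185, 8), (191, 185, 5), (192, 185, 0), (193, 186, 8), (194, 185, 9), (195
[... 639 characters left out ...]
(187, 183, 1), (188, 184, 4), (189, 184, 6), (190, 183, 6), (191, 183, 10), (192, 184, 5), (193, 183, 4), (194, 183, 0), (195, 183, 1), (196, 182, 3), (197, 183, 0), (198, 183, 2), (199, 184, 0), (200, 184, 4), (201, 184, 6), (202, 182, 10), (203, 175, 9), (204, 154, 32), (205, 143, 36), (206, 145, 35), (207, 138, 36), (208, 117, 31), (209, 110, -3), (210, 120, 0), (211, 121, 0), (212, 108, 1), (213, 101, 3), (214, 113, 1449), (215, 123, -1), (216, 130, -4), (217, 129, 3)]
can 442 c [ 691.6 -227.4] size [59.6 63.5] ang 20.06 mean [ 691.8 -227.9]
lamp 1142 c [ 468.1 -309.9] size [106.1 106.4] ang 1.5 mean [ 468.9 -309. ]
carton 871 c [683.1 237.7] size [71.2 91.1] ang 88.01 mean [683.1 237.8]
```

arm_command(plan=[[1,0,0,0,0.16],[1,0,0,0,0.16],[1,0,0,0,0.16],[1,0.0099,-0.0485,0,0],[1,0.0099,-0.0485,0,0],[1,0.0099,-0.0485,0,0],[1,0.0099,-0.0485,0,0],[1,0.0099,-0.0485,0,0],[1,0.0099,-0.0485,0,0],[1,0.0099,-0.0485,0,0],[1,0.0099,-0.0485,0,0],[1,0.0099,-0.0485,0,0],[1,0.0099,-0.0485,0,0],[1,0.0099,-0.0485,0,0],[1,0.0099,-0.0485,0,0],[1,0.0099,-0.0485,0,0],[1,0.0099,-0.0485,0,0],[1,0.0099,-0.0485,0,0],[1,0.0099,-0.0485,0,0],[1,0.0099,-0.0485,0,0]])

```text
clock: 2.65
eef_pos: [441.5, 312.8, 205.2]
eef_rot: [3.141, 0.0, -0.059]
wrist_force: [0.9, 0.3, 0.6]
finger_gap: 93.9
finger_force: 0.0
```

arm_command(plan=[[1,0,0,0.03,0],[1,0,0,0.025,0],[1,0,0,0,0],[1,0,0,0,0]])

```text
clock: 3.15
eef_pos: [441.8, 311.2, 151.5]
eef_rot: [-3.141, -0.001, -0.059]
wrist_force: [0.3, -0.2, 0.1]
finger_gap: 93.5
finger_force: 0.0
```

Run:
```python
from h import *
c=eyes.camera('wrist');cv2.imwrite('pics/w1.png',c['img']);print({k:c[k] for k in('fx','fy','cx','cy','eye','orientation')})
s=manip.read_state();print(s['clock'],s['eef_pos'],s['eef_rot'],s['joints'],s['wrist_force'])
```

```text
{'fx': 309.70691628693146, 'fy': 309.70691628693146, 'cx': 315.81393889177724, 'cy': 200.54389523005858, 'eye': array([512.60171383, 307.00105171, 331.00361547]), 'orientation': array([ 2.89504219e+00,  1.62106002e-03, -1.63035700e+00])}
3.2 [441.91868156 311.27604685 151.75315107] [-3.14055113e+00 -1.43093969e-03 -5.94035550e-02] [5.45872554e-01 3.27912151e-01 1.61401379e+00 4.54276637e-05
 1.19789737e+00 2.17605518e+00] [-0.88268242  0.10576064  0.62108373]
```

View pics/w1.png

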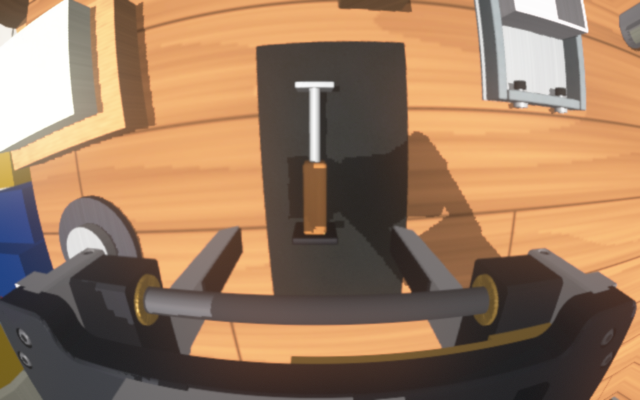

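The wrist view shows the handle at u 303–326, v 162–235, the rod going up to the foot at (314,86), and the guard at (315,237). All of it lies between the fingers. I'll cast these points onto their planes.

```bash
cat >> h.py <<'E'
def fcast(c,uv,z):
    uv=np.atleast_2d(uv).astype(float);x=(uv[:,0]-c['cx'])/c['fx'];y=(uv[:,1]-c['cy'])/c['fy'];t=np.hypot(x,y)+1e-12
    d=np.c_[np.sin(t)*x/t,np.sin(t)*y/t,np.cos(t)]@Rm(c['orientation']).T
    e=np.array(c['eye']);k=(z-e[2])/d[:,2];return (e+d*k[:,None])[:,:2]
def fm(c,m,z):
    v,u=np.where(m);return fcast(c,np.c_[u,v],z)
def hookw(c):
    hsv=cv2.cvtColor(c['img'],cv2.COLOR_BGR2HSV);h,s,v=[hsv[...,i].astype(int) for i in range(3)]
    def reg(u0,u1,v0,v1):
        m=np.zeros(s.shape,bool);m[v0:v1,u0:u1]=1;return m
    return h,s,v,reg
E
python3 - <<'E'
from h import *
c=eyes.camera('wrist');h,s,v,reg=hookw(c)
p=fm(c,reg(290,345,150,245)&(s>100)&(v>60),49);prect(p,'handle')
d=np.linalg.svd(p-p.mean(0))[2][0];print(np.degrees(np.arctan2(d[1],d[0])))
m=reg(300,330,98,158)&(s<80)&(v>90);p=fm(c,m,41);prect(p,'rod');d=np.linalg.svd(p-p.mean(0))[2][0];print(np.degrees(np.arctan2(d[1],d[0])))
m=reg(285,345,78,94)&(s<80)&(v>90);prect(fm(c,m,41),'foot')
s=manip.read_state();print(s['eef_pos'])
E
```

```text
handle 1787 c [443.8 313.2] size [22.4 72.9] ang 87.03 mean [443.9 313. ]
176.7943222182083
rod 661 c [509.8 309.8] size [10.2 55.5] ang 86.64 mean [509.8 309.4]
176.5896261997393
foot 419 c [548.3 307.1] size [37.  12.4] ang 86.57 mean [549.  307.4]
[441.9240049  311.24682145 151.71056981]
```

arm_command(plan=[[1,0.0005,-0.0017,0.03,0],[1,0,0,0.03,0],[1,0,0,0.03,0],[1,0,0,0.025,0],[1,0,0,0.0117,0],[1,0,0,0.0082,0],[1,0,0,0,0],[1,0,0,0,0]])

```text
clock: 4.25
eef_pos: [442.5, 313.0, 16.4]
eef_rot: [-3.141, -0.001, -0.059]
wrist_force: [-0.6, 0.0, 0.8]
finger_gap: 93.9
finger_force: 0.0
```

arm_command(newtons=60, plan=[[-1,0,0,0,0],[-1,0,0,0,0],[-1,0,0,0,0],[-1,0,0,0,0],[-1,0,0,0,0],[-1,0,0,0,0],[-1,0,0,0,0],[-1,0,0,0,0]])

```text
clock: 5.25
eef_pos: [442.0, 312.7, 15.5]
eef_rot: [3.141, 0.0, -0.059]
wrist_force: [-0.7, -0.7, 0.4]
finger_gap: 21.5
finger_force: 60.0
```

arm_command(plan=[[-1,0,0,-0.01,0],[-1,0,0,-0.02,0],[-1,0,0,-0.03,0],[-1,0,0,-0.03,0],[-1,0,0,-0.02,0],[-1,0,0,0,-0.02],[-1,0,0,0,-0.02],[-1,0.0138,0.0347,0,0],[-1,0.0138,0.0347,0,0],[-1,0.0138,0.0347,0,0],[-1,0.0138,0.0347,0,0],[-1,0.0138,0.0347,0,0],[-1,0.0138,0.0347,0,0],[-1,0.0138,0.0347,0,0],[-1,0.0138,0.0347,0,0],[-1,0,0,0,0],[-1,0,0,0,0],[-1,0,0,0,0]])

```text
clock: 7.5
eef_pos: [546.7, 33.9, 125.2]
eef_rot: [-3.142, 0.001, -0.018]
wrist_force: [-0.2, -0.1, -2.4]
finger_gap: 21.7
finger_force: 60.0
```

Run:
```python
from h import *
c=eyes.camera('wrist');np.save('w2.npy',c,allow_pickle=True);cv2.imwrite('pics/w2.png',c['img'])
s=manip.read_state();print(s['clock'],s['eef_pos'],s['eef_rot'],s['joints'],s['wrist_force'],s['moment'],s['finger_gap'])
```

```text
7.55 [546.80986854  33.90189911 125.37340031] [-3.14153290e+00  3.61394619e-04 -1.79333258e-02] [-4.96693209e-03  3.73926815e-01  1.61753641e+00  7.05732634e-05
  1.15049002e+00  1.58373392e+00] [-0.34362767  0.2974537  -3.03392997] [ 0.00874347  0.11651406 -0.01227546] 21.503911805145883
```

View pics/w2.png

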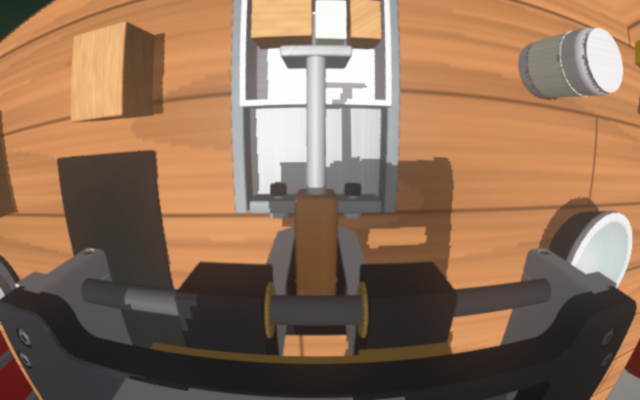

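The wrist view shows the near rim at row ~103, the carton fronts at row ~47 and the foot plate at (315,57). The hook looks straight over the lane. I'll check those numbers by casting.

Run:
```python
from h import *
c=np.load('w2.npy',allow_pickle=True).item()
g=cv2.cvtColor(c['img'],cv2.COLOR_BGR2GRAY).astype(int)
for u in (275,360):print(u,[(r,g[r,u]) for r in range(38,56)],[(r,g[r,u]) for r in range(94,112)],[(r,g[r,u]) for r in range(192,218)])
print('rim',fcast(c,[[245,104],[275,104],[360,104],[388,104]],59))
print('carton front',fcast(c,[[275,45],[365,45]],53))
print('stop far edge',fcast(c,[[260,198],[316,198],[370,198]],34))
print('buffer tips',fcast(c,[[278,184],[352,184]],39.5))
print('foot top L/R',fcast(c,[[281,50],[351,50]],144),'foot bottom',fcast(c,[[283,68],[350,68]],112),'rod',fcast(c,[[316,80],[316,180]],149))
print('rails inner',fcast(c,[[246,150],[386,150]],34),'bin outer',fcast(c,[[240,103],[391,103]],59))
```

```text
275 [(38, np.int64(82)), (39, np.int64(81)), (40, np.int64(81)), (41, np.int64(81)), (42, np.int64(82)), (43, np.int64(81)), (44, np.int64(83)), (45, np.int64(83)), (46, np.int64(85)), (47, np.int64(118)), (48, np.int64(198)), (49, np.int64(245)), (50, np.int64(252)), (51, np.int64(253)), (52, np.int64(253)), (53, np.int64(253)), (54, np.int64(253)), (55, np.int64(253))] [(94, np.int64(253)), (95, np.int64(253)), (96, np.int64(253)), (97, np.int64(253)), (98, np.int64(253)), (99, np.int64(253)), (100, np.int64(253)), (101, np.int64(253)), (102, np.int64(253)), (103, np.int64(251)), (104, np.int64(217)), (105, np.int64(147)), (106, np.int64(122)), (107, np.int64(145)), (108, np.int64(207)), (109, np.int64(239)), (110, np.int64(244)), (111, np.int64(244))] [(192, np.int64(67)), (193, np.int64(66)), (194, np.int64(66)), (195, np.int64(75)), (196, np.int64(98)), (197, np.int64(105)), (198, np.int64(98)), (199, np.int64(89)), (200, np.int64(91)), (201, np.int64(98)), (202, np.int64(103)), (203, np.int64(104)), (204, np.int64(104)), (205, np.int64(103)), (206, np.int64(103)), (207, np.int6
[... 1554 characters left out ...]
1183733  89.00324759]
 [634.56910481  64.78825376]
 [633.42887233  -2.06020489]
 [633.89531609 -24.73531363]]
carton front [[684.59364715  64.82353214]
 [683.59373365  -8.0925998 ]]
stop far edge [[552.66063725  84.97093052]
 [551.72429477  34.05180017]
 [550.871451   -15.00377854]]
buffer tips [[566.30757382  67.09538508]
 [565.13907993   2.27218577]]
foot top L/R [[657.51429024  50.12094   ]
 [656.85908816  14.08010973]] foot bottom [[653.59247072  52.48439701]
 [652.86397603  11.26816794]] rod [[640.00021613  32.40955401]
 [589.30915915  33.32567692]]
rails inner [[596.75947742  95.39584489]
 [594.52538228 -28.86252039]] bin outer [[637.00008292  93.10758255]
 [634.78318731 -27.22182961]]
```

arm_command(plan=[[-1,0,0,0.015,0],[-1,0,0,0.02,0],[-1,0,0,0.015,0],[-1,0,0,0.01,0],[-1,0,0,0.008,0],[-1,0,0,0.006,0],[-1,0,0,0.0035,0],[-1,0,0,0,0],[-1,0,0,0,0]])

```text
clock: 8.68
eef_pos: [547.3, 33.1, 48.3]
eef_rot: [-3.142, -0.001, -0.019]
wrist_force: [-0.3, -0.0, -2.7]
finger_gap: 21.5
finger_force: 60.0
```

Run:
```python
from h import *
c=eyes.camera('scene');cv2.imwrite('pics/s1.png',cv2.resize(c['img'][150:320,210:420],None,fx=3,fy=3))
s=manip.read_state();print(s['clock'],s['eef_pos'],s['eef_rot'],s['wrist_force'],s['moment'])
```

```text
8.725 [547.24897975  33.08740048  48.33970099] [-3.14157116e+00 -4.44112082e-04 -1.92183509e-02] [ 0.76889011  0.06448132 -2.42770462] [0.0426998  0.11438907 0.01083716]
```

View pics/s1.png

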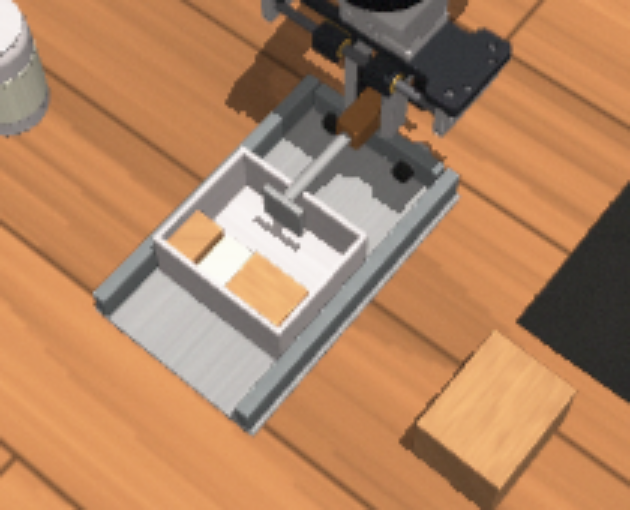

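The crop shows the foot plate inside the bin at about (283,205), behind the near wall, with the rod clearing the rim. Now the drag.

arm_command(plan=[[-1,-0.004,0,0,0],[-1,-0.004,0,0,0],[-1,-0.003,0,0,0],[-1,-0.002,0,0,0],[-1,-0.002,0,0,0],[-1,-0.002,0,0,0],[-1,-0.002,0,0,0],[-1,-0.002,0,0,0]])

```text
clock: 9.72
eef_pos: [526.1, 33.5, 48.1]
eef_rot: [3.142, -0.0, -0.019]
wrist_force: [3.5, -1.0, -3.7]
finger_gap: 21.3
finger_force: 60.0
```

arm_command(plan=[[-1,-0.004,0,0,0],[-1,-0.004,0,0,0],[-1,-0.004,0,0,0],[-1,-0.004,0,0,0],[-1,-0.004,0,0,0],[-1,-0.004,0,0,0]])

```text
clock: 10.48
eef_pos: [501.9, 34.0, 48.1]
eef_rot: [-3.142, -0.0, -0.019]
wrist_force: [3.9, -0.2, -3.4]
finger_gap: 21.9
finger_force: 60.0
```

```bash
cat > st.py <<'E'
from h import *
s=manip.read_state();print(s['clock'],s['eef_pos'],s['eef_rot'],s['wrist_force'],s['moment'],s['finger_gap'])
c=eyes.camera('top');C=cloud(c);Z=C[...,2]
m=np.zeros(Z.shape,bool);m[110:220,270:350]=1;m&=abs(Z-57)<5
m=cv2.morphologyEx(m.astype(np.uint8),cv2.MORPH_OPEN,np.ones((1,2),np.uint8))>0
p=mcast(c,m,59);print('rim x far %.1f'%np.percentile(p[:,0],98),'near(y sides)');prect(p,'rim')
print('sides y',np.percentile(p[:,1],[1,99]))
E
python3 st.py
```

```text
10.475 [501.87938191  33.95263436  48.10508253] [-3.14156997e+00 -1.13546159e-04 -1.91725783e-02] [ 3.86374724 -0.23423351 -3.3910461 ] [ 0.00782612 -0.50017978 -0.03906322] 21.859536556474005
rim x far 702.3 near(y sides)
rim 324 c [652.3  28.9] size [119.9 100.5] ang 89.0 mean [670.2  41.2]
sides y [-30.50025308  88.4905378 ]
```

arm_command(plan=[[-1,-0.004,0,0,0],[-1,-0.004,0,0,0],[-1,-0.004,0,0,0],[-1,-0.004,0,0,0],[-1,-0.004,0,0,0],[-1,-0.002,0,0,0],[-1,-0.001,0,0,0]])

```text
clock: 11.4
eef_pos: [479.0, 34.4, 48.1]
eef_rot: [-3.142, -0.0, -0.019]
wrist_force: [2.7, -0.3, -3.1]
finger_gap: 21.5
finger_force: 60.0
```

```bash
python3 st.py
python3 - <<'E'
from h import *
c=eyes.camera('wrist');np.save('w3.npy',c,allow_pickle=True);cv2.imwrite('pics/w3.png',cv2.resize(c['img'][60:240,220:420],None,fx=3,fy=3,interpolation=cv2.INTER_CUBIC));print(c['eye'])
E
```

```text
11.4 [479.04004789  34.39058673  48.08696847] [-3.14157850e+00 -4.76102823e-05 -1.91956527e-02] [ 2.73257521 -0.32501082 -3.11827612] [ 0.03605928 -0.4366735  -0.03110592] 21.531440068381468
rim x far 679.4 near(y sides)
rim 337 c [629.7  29.4] size [119.7 100.5] ang 88.77 mean [641.8  35.5]
sides y [-30.37729369  89.16890721]
[550.04025739  33.12713558 227.44757564]
```

View pics/w3.png

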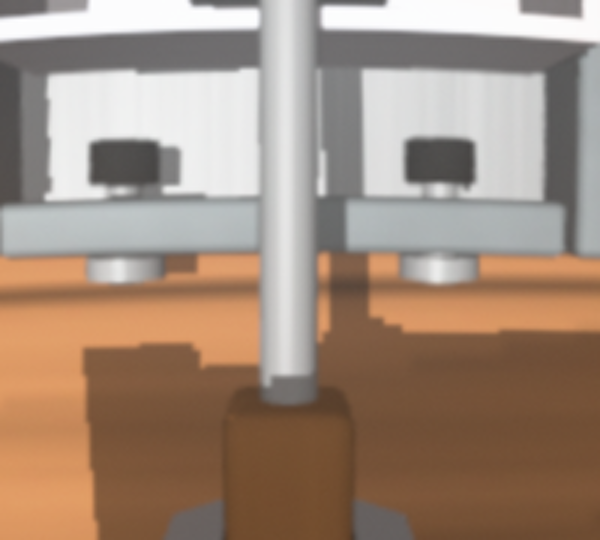

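The crop shows the bin's near rim edge at row ~36 and its foot at ~70. The buffer tips are at row ~139 and the stop's face edge at ~202, so there is still a clear gap to cover.

Run:
```python
from h import *
c=np.load('w3.npy',allow_pickle=True).item()
f=lambda u,v,z:np.round(fcast(c,[[220+u/3-.33,60+v/3-.33]],z)[0],1)
print('rim',f(150,38,59),f(440,36,59),'foot of wall',f(150,71,4),f(440,70,4))
for z in(16,20,24,28,32):print(z,'tips',f(125,139,z),f(440,137,z),'width',f(90,160,z)-f(160,160,z))
print('stop far',f(200,200,34),f(440,202,34),'near',f(200,253,34),f(440,252,34))
```

```text
rim [579.3  57.6] [578.8   5.4] foot of wall [580.7  65.8] [579.7  -3.4]
16 tips [563.6  70.1] [562.6  -1.2] width [ 0.9 16.2]
20 tips [563.4  69.4] [562.4  -0.6] width [ 0.9 15.9]
24 tips [563.1  68.7] [5.621e+02 1.000e-01] width [ 0.8 15.6]
28 tips [562.9  68. ] [561.9   0.7] width [ 0.8 15.3]
32 tips [562.6  67.3] [561.7   1.4] width [ 0.8 15. ]
stop far [549.   51.6] [547.9   1.8] near [537.9  52. ] [537.4   1.8]
```

The gap to the buffers is about 16.5 mm. I'll go 12 mm slowly, then feel for contact.

arm_command(plan=[[-1,-0.002,0,0,0],[-1,-0.002,0,0,0],[-1,-0.002,0,0,0],[-1,-0.002,0,0,0],[-1,-0.001,0,0,0],[-1,-0.001,0,0,0],[-1,-0.001,0,0,0],[-1,-0.0005,0,0,0],[-1,-0.0005,0,0,0]])

```text
clock: 12.62
eef_pos: [467.1, 34.6, 48.0]
eef_rot: [-3.142, -0.0, -0.019]
wrist_force: [3.4, 1.0, -3.8]
finger_gap: 21.7
finger_force: 60.0
```

Run:
```python
from h import *
c=eyes.camera('wrist');I=c['img'];cv2.imwrite('pics/w4.png',cv2.resize(I[60:160,220:420],None,fx=4,fy=4,interpolation=cv2.INTER_CUBIC))
s=manip.read_state();print(s['eef_pos'],s['wrist_force'],s['moment'])
```

```text
[467.0691819   34.61892629  48.04790585] [ 3.38789209  0.21065007 -3.91709698] [ 0.01380018 -0.35535662 -0.09586751]
```

View pics/w4.png

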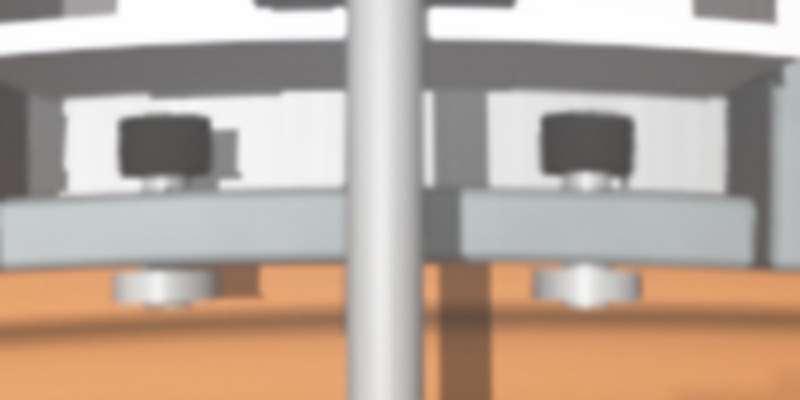

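There is still about 5 mm of gap: tips at row ~113, wall bottom at row ~93.

arm_command(plan=[[-1,-0.0006,0,0,0],[-1,-0.0006,0,0,0],[-1,-0.0006,0,0,0],[-1,-0.0006,0,0,0]])

```text
clock: 13.18
eef_pos: [464.7, 34.7, 48.0]
eef_rot: [3.142, 0.0, -0.019]
wrist_force: [3.4, 0.9, -4.3]
finger_gap: 21.8
finger_force: 60.0
```

arm_command(plan=[[-1,-0.0004,0,0,0],[-1,-0.0004,0,0,0],[-1,-0.0004,0,0,0]])

```text
clock: 13.55
eef_pos: [463.5, 34.7, 48.0]
eef_rot: [-3.142, 0.0, -0.019]
wrist_force: [3.2, -0.4, -3.5]
finger_gap: 21.6
finger_force: 60.0
```

arm_command(plan=[[-1,-0.0003,0,0,0],[-1,-0.0003,0,0,0],[-1,-0.0003,0,0,0]])

```text
clock: 13.92
eef_pos: [462.6, 34.7, 48.1]
eef_rot: [-3.142, 0.0, -0.019]
wrist_force: [3.2, -0.3, -3.5]
finger_gap: 21.5
finger_force: 60.0
```

arm_command(plan=[[-1,-0.0003,0,0,0],[-1,-0.0003,0,0,0],[-1,-0.0003,0,0,0]])

```text
clock: 14.3
eef_pos: [461.7, 34.7, 48.1]
eef_rot: [3.142, -0.0, -0.019]
wrist_force: [3.4, 0.4, -3.8]
finger_gap: 21.0
finger_force: 60.0
```

arm_command(plan=[[-1,-0.0003,0,0,0],[-1,-0.0003,0,0,0],[-1,-0.0003,0,0,0]])

```text
clock: 14.68
eef_pos: [461.0, 34.7, 48.1]
eef_rot: [-3.142, -0.001, -0.019]
wrist_force: [5.7, -0.4, -4.8]
finger_gap: 21.5
finger_force: 60.0
```

arm_command(plan=[[-1,-0.0002,0,0,0],[-1,0,0,0,0]])

```text
clock: 14.92
eef_pos: [461.0, 34.7, 48.1]
eef_rot: [3.142, -0.001, -0.019]
wrist_force: [6.0, -0.4, -6.1]
finger_gap: 21.7
finger_force: 60.0
```

arm_command(plan=[[-1,-0.0003,0,0,0],[-1,0,0,0,0]])

```text
clock: 15.18
eef_pos: [461.0, 34.7, 48.2]
eef_rot: [-3.142, -0.002, -0.019]
wrist_force: [10.0, -0.1, -7.9]
finger_gap: 21.4
finger_force: 60.0
```

arm_command(plan=[[-1,0,0,0.0004,0],[-1,-0.0001,0,0,0]])

```text
clock: 15.42
eef_pos: [461.0, 34.7, 47.9]
eef_rot: [3.142, -0.002, -0.019]
wrist_force: [7.9, -1.0, -5.1]
finger_gap: 21.5
finger_force: 60.0
```

arm_command(plan=[[-1,-0.0002,0,0.0002,0],[-1,-0.0002,0,0.0002,0],[-1,0,0,0,0]])

```text
clock: 15.8
eef_pos: [460.9, 34.7, 47.7]
eef_rot: [3.142, -0.003, -0.019]
wrist_force: [9.8, -0.9, -4.2]
finger_gap: 21.1
finger_force: 60.0
```

arm_command(plan=[[-1,-0.0002,0,0.0001,0],[-1,-0.0002,0,0.0001,0],[-1,0,0,0,0]])

```text
clock: 16.18
eef_pos: [460.9, 34.7, 47.7]
eef_rot: [-3.142, -0.004, -0.019]
wrist_force: [10.8, -0.6, -4.6]
finger_gap: 21.6
finger_force: 60.0
```

```bash
python3 st.py
python3 - <<'E'
from h import *
c=eyes.camera('wrist');cv2.imwrite('pics/w5.png',cv2.resize(c['img'][40:160,220:420],None,fx=4,fy=4,interpolation=cv2.INTER_CUBIC))
E
```

```text
16.175 [460.91487043  34.69316473  47.67549991] [-3.14159245 -0.0038003  -0.01921971] [10.83994526 -0.61246222 -4.5846619 ] [-0.05956183 -1.86514543  0.00475495] 21.59448618741537
rim x far 661.5 near(y sides)
rim 330 c [611.5  29.7] size [119.9 100.6] ang 88.77 mean [623.   42.4]
sides y [-29.94378532  89.4246905 ]
```

View pics/w5.png

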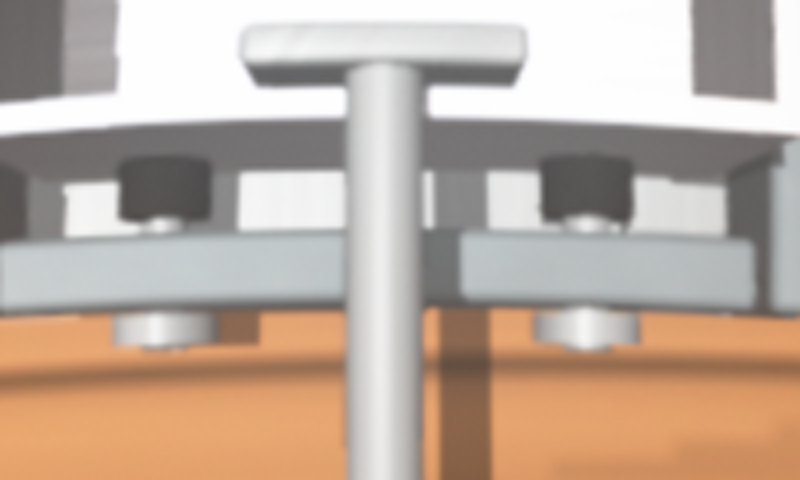

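Both buffer tips now meet the near wall and the bin is square. I'll raise the pull slightly and hold.

arm_command(plan=[[-1,-0.0002,0,0.0001,0],[-1,-0.0002,0,0.0001,0],[-1,-0.0001,0,0,0],[-1,0,0,0,0]])

```text
clock: 16.77
eef_pos: [460.8, 34.7, 47.6]
eef_rot: [3.142, -0.005, -0.019]
wrist_force: [13.8, -1.2, -5.8]
finger_gap: 21.8
finger_force: 60.0
```

arm_command(plan=[[-1,0,0,0,0],[-1,0,0,0,0],[-1,0,0,0,0],[-1,0,0,0,0],[-1,0,0,0,0],[-1,0,0,0,0]])

```text
clock: 17.52
eef_pos: [460.8, 34.7, 47.6]
eef_rot: [3.142, -0.005, -0.019]
wrist_force: [13.9, -0.8, -6.3]
finger_gap: 21.9
finger_force: 60.0
```

arm_command(plan=[[-1,0,0,0,0],[-1,0,0,0,0],[-1,0,0,0,0],[-1,0,0,0,0],[-1,0,0,0,0],[-1,0,0,0,0]])

```text
clock: 18.27
eef_pos: [460.8, 34.7, 47.6]
eef_rot: [3.142, -0.005, -0.019]
wrist_force: [13.7, -0.2, -5.0]
finger_gap: 21.6
finger_force: 60.0
```

arm_command(plan=[[-1,0.0005,0,0,0],[-1,0.0005,0,0,0],[-1,0.001,0,0,0],[-1,0.002,0,0,0],[-1,0.004,0,0,0],[-1,0.004,0,0,0],[-1,0.004,0,0,0],[-1,0,0,0,0],[-1,0,0,-0.01,0],[-1,0,0,-0.02,0],[-1,0,0,-0.025,0],[-1,0,0,-0.02,0],[-1,0,0,-0.005,0],[-1,0,0,0,0],[-1,0,0,0,0]])

```text
clock: 20.15
eef_pos: [474.5, 34.5, 126.1]
eef_rot: [3.142, 0.001, -0.019]
wrist_force: [-0.2, 0.8, -3.0]
finger_gap: 22.0
finger_force: 60.0
```

```bash
python3 st.py
python3 - <<'E'
from h import *
c=eyes.camera('scene');cv2.imwrite('pics/s2.png',cv2.resize(c['img'][80:310,200:460],None,fx=2.5,fy=2.5))
w=eyes.camera('wrist');np.save('w6.npy',w,allow_pickle=True)
E
```

```text
20.15 [474.5128803   34.47736691 126.11314444] [ 3.14157373e+00  1.29096133e-03 -1.92053351e-02] [-0.22823551  0.849971   -3.00780756] [ 0.00829923  0.16737066 -0.02094063] 22.04057818838816
rim x far 661.4 near(y sides)
rim 320 c [611.4  29.8] size [119.9 100.8] ang 88.9 mean [624.1  40.9]
sides y [-30.38829953  89.2347193 ]
```

View pics/s2.png

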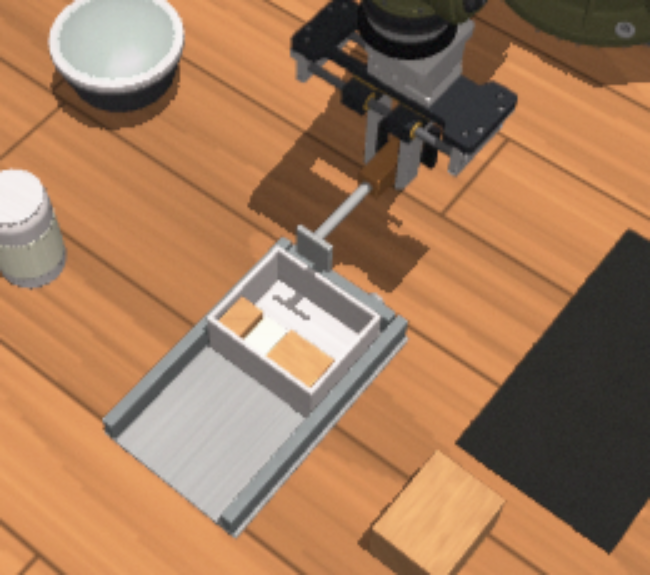

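The bin sits at the stop, the hook is clear above it, and the other objects haven't moved. Next I'll check for tilt in the grip by comparing the hook's pixels before and after the pull.

Run:
```python
from h import *
a=np.load('w2.npy',allow_pickle=True).item();b=np.load('w6.npy',allow_pickle=True).item()
for n,c in(('before',a),('after',b)):
    I=c['img'];g=cv2.cvtColor(I,cv2.COLOR_BGR2GRAY).astype(int);z=c['z_map']
    print(n,[int(g[r,300]) for r in range(36,76)]);print('row57',[int(g[57,u]) for u in range(274,358,3)]);
    print('foot depth',np.median(z[50:62,290:305]),'rod',np.median(z[90:110,312:320]),'rod2',np.median(z[160:180,312:320]),'handle end rows',[int(g[r,316]) for r in range(180,204,2)])
```

```text
before [102, 82, 82, 82, 84, 84, 83, 85, 107, 158, 202, 221, 226, 228, 231, 235, 237, 228, 200, 159, 120, 97, 93, 93, 93, 94, 94, 95, 95, 95, 96, 115, 178, 239, 252, 253, 253, 253, 253, 253]
row57 [253, 253, 247, 105, 100, 97, 98, 98, 97, 97, 96, 138, 183, 216, 220, 191, 157, 108, 97, 97, 97, 98, 98, 99, 101, 116, 251, 253]
foot depth 140.68924 rod 146.48822 rod2 154.89726 handle end rows [220, 219, 219, 211, 136, 119, 118, 108, 81, 87, 92, 94]
after [98, 90, 90, 91, 91, 91, 91, 93, 116, 170, 216, 231, 234, 237, 240, 243, 244, 237, 213, 170, 128, 105, 100, 100, 101, 101, 101, 103, 103, 104, 106, 125, 192, 246, 254, 254, 254, 254, 254, 254]
row57 [254, 254, 251, 113, 108, 104, 106, 106, 105, 105, 104, 145, 196, 226, 229, 204, 168, 118, 106, 106, 103, 105, 107, 108, 109, 125, 253, 254]
foot depth 140.78564 rod 146.39232 rod2 154.87143 handle end rows [227, 227, 226, 221, 142, 124, 124, 112, 82, 88, 95, 96]
```

arm_command(plan=[[-1,0,0,0,0.02],[-1,0,0,0,0.02],[-1,-0.0061,-0.0345,0,0],[-1,-0.0061,-0.0345,0,0],[-1,-0.0061,-0.0345,0,0],[-1,-0.0061,-0.0345,0,0],[-1,-0.0061,-0.0345,0,0],[-1,-0.0061,-0.0345,0,0],[-1,-0.0061,-0.0345,0,0],[-1,-0.0061,-0.0345,0,0],[-1,0,0,0,0],[-1,0,0,0,0]])

```text
clock: 21.8
eef_pos: [442.5, 312.4, 126.6]
eef_rot: [3.141, 0.0, -0.06]
wrist_force: [0.6, 0.5, -3.0]
finger_gap: 21.8
finger_force: 60.0
```

The hook hasn't slipped in the grip, so I can lower it.

arm_command(plan=[[-1,0,-0.0004,0.02,0],[-1,0,0,0.03,0],[-1,0,0,0.03,0],[-1,0,0,0.015,0],[-1,0,0,0.008,0],[-1,0,0,0.004,0],[-1,0,0,0.001,0],[-1,0,0,0,0],[-1,0,0,0,0]])

```text
clock: 22.92
eef_pos: [442.7, 313.4, 19.2]
eef_rot: [-3.141, -0.0, -0.059]
wrist_force: [0.2, 1.0, -2.1]
finger_gap: 21.4
finger_force: 60.0
```

arm_command(plan=[[-1,0,0,0.001,0],[-1,0,0,0.0005,0],[-1,0,0,0.0005,0],[-1,0,0,0,0],[-1,0,0,0,0]])

```text
clock: 23.55
eef_pos: [442.6, 313.3, 16.9]
eef_rot: [-3.142, 0.0, -0.059]
wrist_force: [0.7, -0.3, -2.3]
finger_gap: 21.7
finger_force: 60.0
```

arm_command(plan=[[-1,0,0,0.0004,0],[-1,0,0,0.0004,0],[-1,0,0,0,0]])

```text
clock: 23.92
eef_pos: [442.5, 313.2, 16.0]
eef_rot: [3.142, 0.0, -0.059]
wrist_force: [-0.9, -1.1, -2.4]
finger_gap: 21.6
finger_force: 60.0
```

arm_command(plan=[[-1,0,0,0.0003,0],[-1,0,0,0.0003,0],[-1,0,0,0,0]])

```text
clock: 24.3
eef_pos: [442.6, 313.3, 15.6]
eef_rot: [-3.142, -0.0, -0.059]
wrist_force: [-0.6, -0.8, -0.3]
finger_gap: 21.7
finger_force: 60.0
```

Contact with the mat. Releasing and retreating.

arm_command(newtons=10, plan=[[-1,0,0,0,0],[-1,0,0,0,0],[-0.3,0,0,0,0],[0.2,0,0,0,0],[1,0,0,0,0],[1,0,0,0,0],[1,0,0,0,0],[1,0,0,0,0],[1,0,0,-0.01,0],[1,0,0,-0.03,0],[1,0,0,-0.04,0],[1,0,0,-0.04,0],[1,0,0,-0.04,0],[1,0,0,-0.03,0],[1,0,0,0,0],[1,0,0,0,0]])

```text
clock: 26.3
eef_pos: [442.2, 313.1, 204.9]
eef_rot: [3.141, 0.001, -0.059]
wrist_force: [0.8, -0.8, -0.1]
finger_gap: 93.8
finger_force: 0.0
```

```bash
python3 st.py
python3 - <<'E'
from h import *
c=eyes.camera('wrist');h,s,v,reg=hookw(c)
cv2.imwrite('pics/w7.png',c['img'])
m=reg(290,345,120,260)&(s>100)&(v>60);p=fm(c,m,49);prect(p,'handle')
E
```

```text
26.3 [442.23124517 313.07345733 204.86606739] [ 3.14113223e+00  6.94919753e-04 -5.92300086e-02] [ 0.75386686 -0.76447881 -0.13075017] [0.0101701  0.06996787 0.05102621] 93.8256836157886
rim x far 661.3 near(y sides)
rim 353 c [611.6  29.8] size [119.8 100.5] ang 88.77 mean [624.7  40.8]
sides y [-30.43166569  89.19556723]
handle 1301 c [444.2 313.7] size [22.8 72.5] ang 86.18 mean [444.3 313.9]
```

View pics/w7.png

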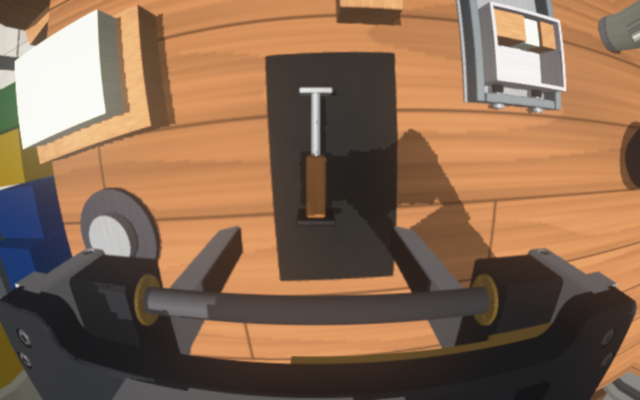

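The hook stands on its mat as found, with the handle at (316,187), the foot at (316,91) and the gripper clear. The bin is home at the stop, so I'm handing in.

```bash
python3 -c "
from cell import ticket
print(ticket.sign_off())"
```

```text
the job is handed in; nothing more can be done
None
```

The bin is home against both buffers after a steady pull of about 1.5 s (13.8 N at the wrist, roughly 10 N on the buffers allowing for drag). The hook is back standing on its mat, and the job was handed in at about 26 s.

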